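# Put the sharpening stone away in its hinged case

## Robot

A 7-joint arm with a two-finger parallel gripper is mounted at the origin on the work surface. World frame = base frame: x ahead of the robot, y to its left, z up, the work surface at z = 0. Lengths are in m, angles in rad, forces in N, time in s.
With the tool pointing down it reaches from about 0.4 to 0.85 m from the base axis. Payload 4.4 kg.
Tool frame: the origin (TCP) lies on the front face of the gripper's body, between the roots of the fingers; the fingertips stand 97 mm ahead of it and the grasp point (between the pads) lies 78 mm ahead of it; y points along the fingers, z is the direction in which the jaws open and shut, and the axes are right-handed (so a half turn about y gives the same grasp; the last joint's range is limited). The gripper opens to 94 mm and grips with 3 to 60 N. Pads are 16 mm wide; open, the fingers measure 119 mm over their backs; the gripper's body (75 mm by 177 mm) begins 78 mm behind the grasp point.
Start: joints at [1.173, 0.628, 0.038, 1.517, -0.027, 0.996, -0.02], TCP at [0.212, -0.615, 0.303] pointing down, gripper open.
Joint ranges: [-3.06, 3.06], [-0.37, 2.12], [-1.25, 1.32], [0.18, 2.47], [-1.1, 4.24], [0.23, 1.98], [-2.94, 2.94]. Speed limits (rad/s): [2.57, 2.57, 3.14, 3.14, 3.14, 3.14, 3.14].

## Interface

Orientations are given as [roll, pitch, yaw] about the fixed x, y, z axes, in that order (R = Rz(yaw) Ry(pitch) Rx(roll)).
In Python, from bench import r gives the robot as it stands.
- The arm moves only by the tool play_rows, never from a script. Its argument "series" is a list of rows, each an object with "xyz": the shift along the tool's x, y, z scaled (see below), a list of three; "angular": the turn, a rotation vector about the tool's x, y, z scaled (see below), a list of three. A call has 1 to 5 rows; each row is the pose to reach, as a shift and turn from the pose commanded when the call began, along the tool's axes at that moment; what a row does not reach only later rows make up. The controller multiplies each number of a shift by 30 cm and each number of a turn by 45 degrees. A row lasts 1/12 s, in which the tool goes at most 41.7 mm and 7.16 degrees, less where a joint would pass 70% of its speed; a pose out of reach is approached as far as the arm can. A call with a number of a shift or a turn outside -1 to 1 is refused whole. A call with a gripper value outside its range is refused whole. "grip" is the opening, from -1 (shut) to 1 (fully open), set as the call begins (left out, the last holds). The fingers move at their own pace and stop on an object; "force" is the grip in N (left out, the last holds). Time passes only in rows, so rows that repeat a pose let the fingers close. It gives the time, the measured TCP pose, the force and the opening at its end, in the units of the state.
- r.get_obs(): the state, without advancing time (a new reading comes with each control period).
- r.capture(name): name is "scene" or "top" or "wrist"; returns the picture (384x512x3 uint8, red, green, blue); there is no depth.
- r.calibration(name): a dict with "fx", "fy", "cx", "cy" (pixels), "R" (3x3) and "t" (3): a world point X has camera coordinates R X + t; the wrist camera has in their place "T_tool_cam" (4x4, takes a point from camera to tool coordinates, whose origin is the TCP and whose axes are the tool frame's). Camera axes: x right, y down, z forward; pixel columns grow to the right and rows downward; lengths in m; the calibration is good to about 2 mm. A picture is of the moment at which its call begins: read the wrist's pose just before it. calibration takes no time and is no camera call.
- r.job_done(): hands the job in, once; it reports no verdict.
The state is a dict: "clock": time; "q": joint angles; "qd": joint speeds; "joint_efforts": joint torques, N m; "ee_pos": TCP position; "orientation": TCP orientation; "ft_force": force on the tool from outside, world axes, zero at the start; "torque": the same for the moment, N m; "finger_gap": finger opening in m.
Only numpy, scipy, OpenCV 4.12 (cv2) and the standard library are available. Lean on these libraries where they do the work, as an engineer would, in place of code of your own. Each camera call takes 0.05 s, during which the arm holds its last target. There are 200 camera calls.

## Task

The woodcarver is done sharpening: open the lid of the low wooden case until it stands up by itself, set the long rectangular sharpening stone (not the round or the square one) down inside without dropping it in from a height, then close the lid fully.

Things in the scene. Friction and masses are not known exactly. Their poses are not given: they have to be found in the camera images.
- case: Low wooden case fixed to the table, hinged lid on top. Outside 125 mm (its x) by 165 mm (its y), 34 mm high without lid; walls and floor 6 mm, inside 113 x 153 mm, 28 mm deep. Origin: centre of its underside, on the table; z up. The hinge line runs along its y at the +x rim (x = +62.5, z = 34.5 mm); the lid's pull tab is on the -x side, roughly towards the robot.
- lid (a joint): Lid angle in rad: 0 closed, growing as its -x edge swings up and over towards the case's +x; 1.57 upright, 1.8 the stop. The stiff hinge keeps the lid where it is left, at any angle; 1 to 2 N at the tab moves it. It may start slightly ajar. The lid is a wooden slab 125 x 165 mm, 10 mm thick; its underside passes through the hinge line.
- lid_tab (a point): Middle of the lid's wooden pull tab, a tongue 22 mm wide (along the case's y), 10 mm thick, standing out 36 mm from the lid's edge opposite the hinge. The point is 18 mm out from that edge, half-way through the thickness, 143 mm from the hinge line. The tab is free at both sides and below; pinched across its width from above, it turns between the fingertips as the lid swings.
- stone_center (a point): Centre of the grey rectangular sharpening stone, a loose bar 75 mm long (its x), 30 mm wide (its y), 20 mm high (its z), about 0.1 kg, lying flat on a plywood board whose surface is 12 mm above the table. Two other grey stones of equal height lie on the board, in any order: a round one (54 mm across) and a square one (42 mm); they are not wanted.
Things that resemble listed ones, but are neither listed nor needed, are in the scene too. What is shaped like the case but grey or white is not meant. Leave any purple or red look-alike of the part that bears stone_center alone.

How it is judged:
By the outcome, as a careful person would: the job done as asked, in the order asked, and still so for the second after the job is handed in, with the robot touching nothing.
It also fails if it takes over 72 s, if anything falls off the work surface, if the arm or the gripper's body presses on something with over 40 N, if the wrist force passes 120 N, or if a joint passes its speed limit or range.

## Working session

There is one attempt and no reset: what is moved stays moved. The work goes in short steps, Python scripts to look and compute and a tool call to move; the robot and the scene stay as the last step left them, time stands still between calls to the robot, and variables do not carry over. Pictures are saved under pics/ and viewed, about 8 in all and at most 12, crops included, and the job is handed in when it is done.

Besides the shell and the picture viewer there is one more tool, called as a command line: name --argument value ..., lists and objects as JSON in quotes. play_rows: Moves the arm, as the interface text tells. Shifts and turns lie within -1 to 1; 1 stands for 30 cm of shift or 45 degrees of turn. Its arguments: {"type":"object","properties":{"series":{"type":"array"},"grip":{"type":"number"},"force":{"type":"number"}},"required":["series"]}

```bash
ls; mkdir -p pics; python3 - <<'E'
from bench import r
import cv2
o=r.get_obs(); print({k:(o[k]) for k in ['clock','ee_pos','orientation','finger_gap','ft_force']})
for n in ['scene','top']:
    cv2.imwrite(f'pics/{n}0.png', r.capture(n)[:,:,::-1]); print(n,r.calibration(n))
print(r.calibration('wrist'))
a=cv2.imread('pics/scene0.png');b=cv2.imread('pics/top0.png')
E
```

```text
pics
{'clock': 0.0, 'ee_pos': array([ 0.21162929, -0.614063  ,  0.30174823]), 'orientation': array([-1.57270982e+00,  1.94238385e-05, -2.80977008e+00]), 'finger_gap': 0.09390132636304402, 'ft_force': array([-0.69094269, -0.71564083, -0.0182015 ])}
scene {'fx': 495.43381572981673, 'fy': 495.43381572981673, 'cx': 263.31881195242767, 'cy': 187.86374602837063, 'R': array([[-0.07787896,  0.99695922,  0.00268165],
       [ 0.66158622,  0.05369264, -0.74794437],
       [-0.74581401, -0.05647498, -0.663756  ]]), 't': array([ 0.01934157, -0.26940392,  1.52955463])}
top {'fx': 409.4256381501079, 'fy': 409.4256381501079, 'cx': 262.98627834617264, 'cy': 196.3542535580644, 'R': array([[-0.00310419, -0.99981488, -0.0189887 ],
       [-0.99647573,  0.00468443, -0.08375073],
       [ 0.08382417,  0.0186618 , -0.9963058 ]]), 't': array([0.02724535, 0.50291394, 1.02258147])}
{'fx': 326.9729680296502, 'fy': 326.9729680296502, 'cx': 259.95872510115856, 'cy': 185.68501057087073, 'T_tool_cam': array([[-1.28625308e-03,  9.57926804e-01,  2.87009729e-01,
        -8.40690518e-02],
       [-5.86885940e-06, -2.87009973e-01,  9.57927594e-01,
        -8.21337584e-02],
       [ 9.99999173e-01,  1.23045290e-03,  3.74789400e-04,
         3.48558144e-04],
       [ 0.00000000e+00,  0.00000000e+00,  0.00000000e+00,
         1.00000000e+00]])}
```

View pics/top0.png

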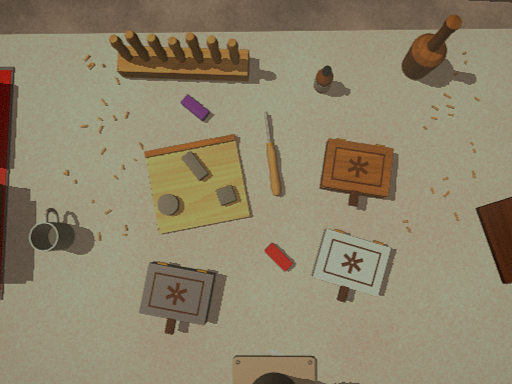

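View pics/scene0.png

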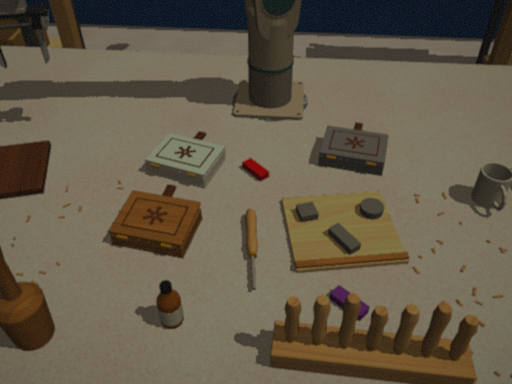

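The top view shows the brown case at about (358,167) with its tab at (354,199), and the rectangular stone at (195,166). The grey and white cases and the purple and red bars are look-alikes. Next I'll measure by segmentation.

```bash
cat > h.py <<'E'
import numpy as np, cv2
from bench import r
from scipy.spatial.transform import Rotation as Ro
def rot(o): return Ro.from_euler('xyz',o['orientation']).as_matrix()
def cam(n,o=None):
    c=r.calibration(n); K=np.array([[c['fx'],0,c['cx']],[0,c['fy'],c['cy']],[0,0,1]])
    if n!='wrist': return K,c['R'],c['t']
    T=np.eye(4);T[:3,:3]=rot(o);T[:3,3]=o['ee_pos'];M=np.linalg.inv(T@c['T_tool_cam']); return K,M[:3,:3],M[:3,3]
def back(px,z,C):
    K,R,t=C; px=np.atleast_2d(px).astype(float)
    d=np.c_[px,np.ones(len(px))]@np.linalg.inv(K).T@R; c=-R.T@t
    return c+d*((z-c[2])/d[:,2])[:,None]
def proj(X,C):
    K,R,t=C; p=(np.atleast_2d(X)@R.T+t)@K.T; return p[:,:2]/p[:,2:]
def tool(vec,o): return np.round(rot(o).T@np.array(vec)/0.3,3)
def casepts(c,yaw,th=0):
    # lid top corners + tab point
    P=[]
    for s,y,n in [(0,-.0825,.01),(0,.0825,.01),(.125,.0825,.01),(.125,-.0825,.01),(.143,0,.005),(.161,0,.01)]:
        P.append([.0625-s*np.cos(th)+n*np.sin(th),y,.0345+s*np.sin(th)+n*np.cos(th)])
    Rz=Ro.from_euler('z',yaw).as_matrix(); return np.array(P)@Rz.T+np.array([c[0],c[1],0])
E
python3 - <<'E'
from h import *
a=cv2.imread('pics/top0.png');C=cam('top'); hsv=cv2.cvtColor(a,cv2.COLOR_BGR2HSV)
m=((hsv[...,1]<75)&(hsv[...,2]<150)).astype('uint8')*255
def big(m,x0,y0,x1,y1):
    z=np.zeros_like(m);z[y0:y1,x0:x1]=m[y0:y1,x0:x1]
    cs,_=cv2.findContours(z,0,2);c=max(cs,key=cv2.contourArea);return c
c=big(m,178,146,214,186);print('stone',cv2.minAreaRect(c))
B=back(cv2.boxPoints(cv2.minAreaRect(c)),.032,C);print(B.round(4),np.linalg.norm(np.diff(B,axis=0),axis=1),B.mean(0))
w=((hsv[...,1]>130)&(hsv[...,2]>70)).astype('uint8')*255
c=big(w,310,130,402,212);print('case',cv2.minAreaRect(c),cv2.approxPolyDP(c,3,True)[:,0].tolist())
for p in [(358,167),(354,199)]: print(back(p,.0445,C))
im=np.hstack([cv2.resize(a[135:190,165:225],None,fx=6,fy=6,interpolation=2),cv2.resize(a[130:215,312:400],(342,330),interpolation=2)])
cv2.imwrite('pics/crop1.png',im)
E
```

```text
stone ((194.2195281982422, 165.02438354492188), (28.423627853393555, 10.619816780090332), 51.34019088745117)
[[0.6033 0.2337 0.032 ]
 [0.6204 0.2126 0.032 ]
 [0.5629 0.1666 0.032 ]
 [0.546  0.1876 0.032 ]] [0.02706984 0.07362121 0.02692288] [0.58314388 0.20015533 0.032     ]
case ((356.3815002441406, 173.02023315429688), (68.57778930664062, 63.63593673706055), 8.746162414550781) [[328, 140], [320, 187], [349, 191], [349, 204], [355, 205], [359, 193], [387, 196], [392, 148], [338, 138]]
[[ 0.57351066 -0.21267211  0.0445    ]]
[[ 0.49341991 -0.20098925  0.0445    ]]
```

View pics/crop1.png

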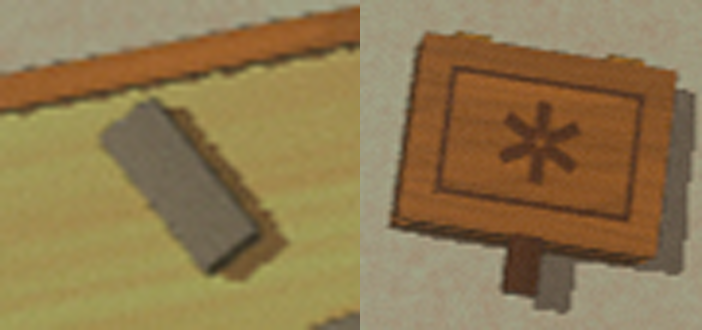

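The crop shows the lid's top corners at roughly (329,138.5), (393,148.5), (388,197) and (320,188) in the full image, and the tab end at (353,206). The stone sits clear of its neighbours. I'll fit the case pose and work out the first move.

```bash
python3 - <<'E'
from h import *
from scipy.optimize import least_squares
C=cam('top'); 
# far edge: TL(y+) , TR(y-)
px=np.array([[393.3,148.5],[329.2,138.5],[320.2,187.5],[388.3,196.8],[np.nan]*2,[352.5,205.5]])
for th in [0,.1,.2,.3]:
    f=lambda p:(lambda d:d[~np.isnan(d)])((proj(casepts(p[:2],p[2],th),C)-px).ravel())
    s=least_squares(f,[.57,-.21,-.14]);print(th,s.x.round(4),s.cost.round(2),casepts(s.x[:2],s.x[2],th)[4].round(4))
o=r.get_obs()
tgt=np.array([.500,-.200,.25])
print('shift',tool(tgt-o['ee_pos'],o),'turn y for yaw', 'dyaw',-3.287-o['orientation'][2], rot(o).round(2))
E
```

```text
0 [ 0.5723 -0.2119 -0.1569] 2.27 [ 0.4928 -0.1994  0.0395]
0.1 [ 0.5703 -0.2102 -0.1655] 2.06 [ 0.4921 -0.1971  0.0538]
0.2 [ 0.5673 -0.2083 -0.1738] 4.66 [ 0.4918 -0.195   0.0678]
0.3 [ 0.5636 -0.2062 -0.1816] 13.0 [ 0.4922 -0.1931  0.0815]
shift [-1.359  0.175 -0.992] turn y for yaw dyaw -0.47722482376014863 [[-0.95 -0.    0.33]
 [-0.33  0.   -0.95]
 [ 0.   -1.   -0.  ]]
```

play_rows --series '[{"xyz": [-0.09, 0, -0.066], "angular": [0, 0, 0]}, {"xyz": [-0.18, 0, -0.132], "angular": [0, 0, 0]}, {"xyz": [-0.27, 0, -0.198], "angular": [0, 0, 0]}, {"xyz": [-0.36, 0, -0.264], "angular": [0, 0, 0]}, {"xyz": [-0.45, 0.02, -0.33], "angular": [0, 0, 0]}]' --grip 0.2

```text
clock: 0.52
ee_pos: [0.308, -0.4759, 0.2972]
orientation: [-1.569, 0.001, -2.81]
ft_force: [-0.5, -0.7, 0.7]
finger_gap: 0.0641
```

play_rows --series '[{"xyz": [-0.09, 0, -0.066], "angular": [0, 0, 0]}, {"xyz": [-0.18, 0, -0.132], "angular": [0, 0, 0]}, {"xyz": [-0.27, 0, -0.198], "angular": [0, 0, 0]}, {"xyz": [-0.36, 0, -0.264], "angular": [0, 0, 0]}, {"xyz": [-0.45, 0.02, -0.33], "angular": [0, 0, 0]}]'

```text
clock: 0.93
ee_pos: [0.4035, -0.3382, 0.2913]
orientation: [-1.57, 0.001, -2.81]
ft_force: [0.5, -0.6, -0.6]
finger_gap: 0.0562
```

play_rows --series '[{"xyz": [-0.09, 0.02, -0.066], "angular": [0, 0.125, 0]}, {"xyz": [-0.18, 0.04, -0.132], "angular": [0, 0.25, 0]}, {"xyz": [-0.27, 0.08, -0.198], "angular": [0, 0.38, 0]}, {"xyz": [-0.36, 0.1, -0.264], "angular": [0, 0.5, 0]}, {"xyz": [-0.45, 0.13, -0.33], "angular": [0, 0.63, 0]}]'

```text
clock: 1.35
ee_pos: [0.4986, -0.2004, 0.2513]
orientation: [-1.571, -0.0, 2.974]
ft_force: [0.4, -1.3, 1.1]
finger_gap: 0.0562
```

```bash
python3 - <<'E'
from h import *
o=r.get_obs(); print(o['clock'],o['ee_pos'],o['orientation'],o['q'].round(2),o['finger_gap'],o['ft_force'])
a=r.capture('wrist')[:,:,::-1].copy();o2=r.get_obs();print(o2['ee_pos'],o2['orientation'])
cv2.imwrite('pics/w1.png',a); np.save('w1.npy',np.r_[o['ee_pos'],o['orientation']])
C=cam('wrist',o);print(proj(casepts([.5713,-.211],-.161,.05),C).round(0))
E
```

```text
1.35 [ 0.49856091 -0.20038072  0.25129339] [-1.57077664e+00 -1.31668134e-04  2.97375079e+00] [ 0.22  0.54  0.16  1.89 -0.12  0.72 -1.29] 0.05617977786548214 [ 0.42765087 -1.26732448  1.09557806]
[ 0.50270223 -0.19211216  0.2494415 ] [-1.57651006e+00 -2.35788734e-04  2.97899617e+00]
[[360.  19.]
 [154.  20.]
 [166. 173.]
 [351. 172.]
 [258. 191.]
 [258. 211.]]
```

View pics/w1.png

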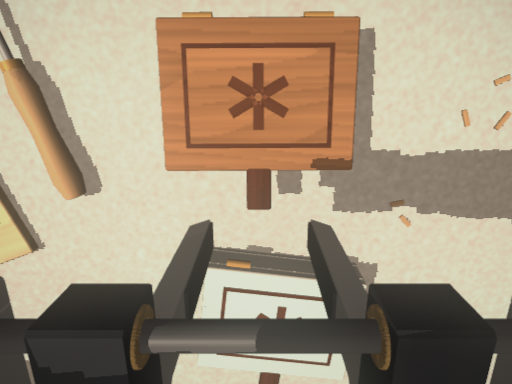

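The close view shows the lid corners at (360,16), (157,17), (165,170) and (352,169), with the tab end at (259,209). All are within 3 px of the prediction. I'll fit again and compute the grasp shift.

```bash
python3 - <<'E'
from h import *
from scipy.optimize import least_squares
w=np.load('w1.npy');C=cam('wrist',dict(ee_pos=w[:3],orientation=w[3:]))
px=np.array([[360,16],[157,17],[165,170],[352,169],[np.nan]*2,[259,209.]])
C2=cam('top');px2=np.array([[393.3,148.5],[329.2,138.5],[320.2,187.5],[388.3,196.8],[np.nan]*2,[352.5,205.5]])
def f(p):
    P=casepts(p[:2],p[2],p[3]);d=np.r_[(proj(P,C)-px).ravel(),(proj(P,C2)-px2).ravel()];return d[~np.isnan(d)]
s=least_squares(f,[.57,-.21,-.16,0.05]);print(s.x.round(4),s.cost,s.fun.round(1));P=casepts(s.x[:2],s.x[2],s.x[3]);print(P[4])
np.save('case.npy',s.x)
o=r.get_obs();print(o['clock'],o['ee_pos'],o['orientation'],o['qd'].round(3))
t=P[4]+[0,0,.091];print(t,tool(t-o['ee_pos'],o))
E
```

```text
[ 0.5733 -0.212  -0.1634  0.05  ] 8.520839781830603 [ 1.4  0.2 -2.2 -0.1  1.1  0.6 -0.5  1.  -0.1 -0.1  0.8 -0.9 -0.5 -1.
  1.4 -1.5 -0.3 -0.3  0.3 -0. ]
[ 0.4942897  -0.19901875  0.04663846]
1.4 [ 0.50270223 -0.19211216  0.2494415 ] [-1.57651006e+00 -2.35788734e-04  2.97899617e+00] [ 0.066 -0.018 -0.067  0.013  0.039  0.032  0.313]
[ 0.4942897  -0.19901875  0.13763846] [0.024 0.373 0.029]
```

play_rows --series '[{"xyz": [0.013, 0.08, -0.005], "angular": [0, 0, 0]}, {"xyz": [0.013, 0.17, -0.005], "angular": [0, 0, 0]}, {"xyz": [0.013, 0.26, -0.005], "angular": [0, 0, 0]}, {"xyz": [0.013, 0.34, -0.005], "angular": [0, 0, 0]}, {"xyz": [0.013, 0.378, -0.005], "angular": [0, 0, 0]}]'

```text
clock: 1.82
ee_pos: [0.4928, -0.1991, 0.1356]
orientation: [-1.572, -0.004, 2.979]
ft_force: [0.3, 0.0, 0.1]
finger_gap: 0.0563
```

play_rows --series '[{"xyz": [0, 0, 0], "angular": [0, 0, 0]}, {"xyz": [0, 0, 0], "angular": [0, 0, 0]}, {"xyz": [0, 0, 0], "angular": [0, 0, 0]}, {"xyz": [0, 0, 0], "angular": [0, 0, 0]}, {"xyz": [0, 0, 0], "angular": [0, 0, 0]}]' --grip -1 --force 12

```text
clock: 2.23
ee_pos: [0.495, -0.2, 0.1396]
orientation: [-1.57, 0.002, 2.979]
ft_force: [0.6, 0.6, -0.0]
finger_gap: 0.0264
```

```bash
python3 - <<'E'
from h import *
o=r.get_obs(); print(o['clock'],o['ee_pos'],o['orientation'],o['finger_gap'],o['ft_force'])
# arc waypoints relative (tool x = -case x, tool y = -z), units of 0.3m
for th in np.r_[.05,np.linspace(.05,1.65,16)[1:]]:
    print(round(th,2), ((np.array([.143*np.cos(th)-.005*np.sin(th),-(.143*np.sin(th)+.005*np.cos(th))])-np.array([.143*np.cos(.05)-.005*np.sin(.05),-(.143*np.sin(.05)+.005*np.cos(.05))]))/.3).round(3))
E
```

```text
2.2333 [ 0.49501541 -0.200044    0.13957291] [-1.57038910e+00  2.43363128e-03  2.97851662e+00] 0.026411032094088575 [ 0.56951487  0.56955181 -0.03585296]
0.05 [0. 0.]
0.16 [-0.007 -0.05 ]
0.26 [-0.019 -0.1  ]
0.37 [-0.037 -0.147]
0.48 [-0.059 -0.193]
0.58 [-0.087 -0.236]
0.69 [-0.118 -0.276]
0.8 [-0.154 -0.312]
0.9 [-0.193 -0.344]
1.01 [-0.236 -0.372]
1.12 [-0.281 -0.395]
1.22 [-0.329 -0.413]
1.33 [-0.378 -0.426]
1.44 [-0.428 -0.434]
1.54 [-0.479 -0.436]
1.65 [-0.53  -0.433]
```

play_rows --series '[{"xyz": [0, 0, 0], "angular": [0, 0, 0]}, {"xyz": [0, 0, 0], "angular": [0, 0, 0]}, {"xyz": [0, 0, 0], "angular": [0, 0, 0]}]'

```text
clock: 2.48
ee_pos: [0.4952, -0.1987, 0.1388]
orientation: [-1.572, 0.002, 2.979]
ft_force: [1.4, 4.3, 0.3]
finger_gap: 0.0217
```

play_rows --series '[{"xyz": [-0.007, -0.05, 0], "angular": [0, 0, 0]}, {"xyz": [-0.019, -0.1, 0], "angular": [0, 0, 0]}, {"xyz": [-0.037, -0.147, 0], "angular": [0, 0, 0]}, {"xyz": [-0.059, -0.193, 0], "angular": [0, 0, 0]}, {"xyz": [-0.087, -0.236, 0], "angular": [0, 0, 0]}]'

```text
clock: 2.9
ee_pos: [0.5201, -0.2028, 0.2095]
orientation: [-1.572, -0.001, 2.979]
ft_force: [2.1, 3.6, -5.0]
finger_gap: 0.0217
```

play_rows --series '[{"xyz": [-0.031, -0.04, 0], "angular": [0, 0, 0]}, {"xyz": [-0.067, -0.076, 0], "angular": [0, 0, 0]}, {"xyz": [-0.106, -0.108, 0], "angular": [0, 0, 0]}, {"xyz": [-0.149, -0.136, 0], "angular": [0, 0, 0]}, {"xyz": [-0.194, -0.159, 0], "angular": [0, 0, 0]}]'

```text
clock: 3.32
ee_pos: [0.5768, -0.2122, 0.2568]
orientation: [-1.573, -0.003, 2.979]
ft_force: [-1.2, 2.9, -2.9]
finger_gap: 0.0222
```

play_rows --series '[{"xyz": [-0.048, -0.018, 0], "angular": [0, 0, 0]}, {"xyz": [-0.097, -0.031, 0], "angular": [0, 0, 0]}, {"xyz": [-0.147, -0.039, 0], "angular": [0, 0, 0]}, {"xyz": [-0.198, -0.041, 0], "angular": [0, 0, 0]}, {"xyz": [-0.249, -0.038, 0], "angular": [0, 0, 0]}]'

```text
clock: 3.73
ee_pos: [0.6516, -0.2245, 0.269]
orientation: [-1.573, -0.001, 2.979]
ft_force: [-1.4, 2.7, 3.0]
finger_gap: 0.0216
```

play_rows --series '[{"xyz": [0, 0, 0], "angular": [0, 0, 0]}, {"xyz": [0, 0, 0], "angular": [0, 0, 0]}]'

```text
clock: 3.9
ee_pos: [0.6526, -0.2247, 0.2689]
orientation: [-1.572, 0.003, 2.979]
ft_force: [3.0, 3.8, 3.9]
finger_gap: 0.0214
```

play_rows --series '[{"xyz": [0, 0, 0], "angular": [0, 0, 0]}, {"xyz": [0, 0, 0], "angular": [0, 0, 0]}, {"xyz": [0, 0, 0], "angular": [0, 0, 0]}, {"xyz": [0, 0, 0], "angular": [0, 0, 0]}]' --grip 0.1

```text
clock: 4.23
ee_pos: [0.6502, -0.2264, 0.2679]
orientation: [-1.57, -0.001, 2.977]
ft_force: [0.6, -1.1, 0.1]
finger_gap: 0.045
```

```bash
python3 - <<'E'
from h import *
o=r.get_obs(); print(o['clock'],o['ee_pos'],o['orientation'],o['finger_gap'],o['ft_force'],o['q'].round(2))
a=r.capture('scene')[:,:,::-1]; b=r.capture('top')[:,:,::-1]
cv2.imwrite('pics/s2.png',np.hstack([cv2.resize(a[60:300,60:330],(405,360)),cv2.resize(b[80:260,250:440],(380,360))]))
E
```

```text
4.2333 [ 0.65019723 -0.2264044   0.2678645 ] [-1.56981884e+00 -1.34800279e-03  2.97747478e+00] 0.045030779026411005 [ 0.60982017 -1.07869148  0.08448274] [ 0.2   0.73  0.17  1.44 -0.13  0.99 -1.33]
```

View pics/s2.png

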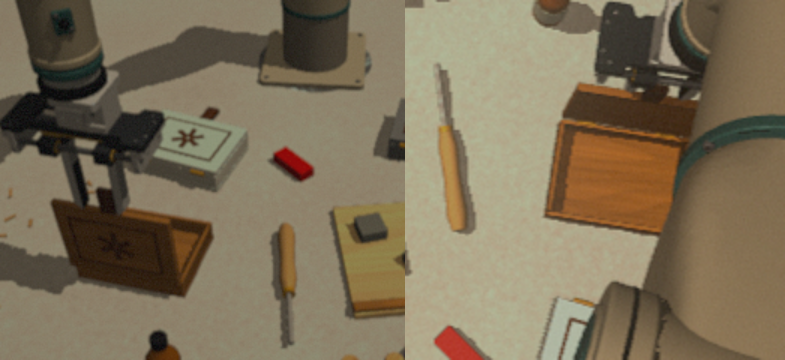

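The lid stands upright with the tab free between the open fingers. Now I'll go up and over to the stone.

play_rows --series '[{"xyz": [0, -0.09, 0], "angular": [0, 0, 0]}, {"xyz": [0, -0.17, 0], "angular": [0, 0, 0]}, {"xyz": [0.04, -0.17, -0.12], "angular": [0, 0, 0]}, {"xyz": [0.08, -0.17, -0.24], "angular": [0, 0, 0]}, {"xyz": [0.12, -0.17, -0.36], "angular": [0, 0, 0]}]'

```text
clock: 4.75
ee_pos: [0.6327, -0.1129, 0.3196]
orientation: [-1.571, 0.001, 2.976]
ft_force: [0.0, 0.2, 0.2]
finger_gap: 0.052
```

play_rows --series '[{"xyz": [0.04, 0, -0.12], "angular": [0, 0, 0]}, {"xyz": [0.08, 0, -0.24], "angular": [0, 0, 0]}, {"xyz": [0.12, 0, -0.36], "angular": [0, 0, 0]}, {"xyz": [0.16, 0, -0.48], "angular": [0, 0, 0]}, {"xyz": [0.2, 0, -0.6], "angular": [0, 0, 0]}]'

```text
clock: 5.17
ee_pos: [0.6026, 0.0756, 0.3193]
orientation: [-1.571, 0.0, 2.978]
ft_force: [1.4, 0.1, 0.7]
finger_gap: 0.0517
```

play_rows --series '[{"xyz": [0.03, 0, -0.09], "angular": [0, -0.12, 0]}, {"xyz": [0.06, 0.05, -0.18], "angular": [0, -0.24, 0]}, {"xyz": [0.09, 0.1, -0.26], "angular": [0, -0.36, 0]}, {"xyz": [0.12, 0.15, -0.34], "angular": [0, -0.48, 0]}, {"xyz": [0.133, 0.19, -0.4], "angular": [0, -0.6, 0]}]'

```text
clock: 5.58
ee_pos: [0.5818, 0.2018, 0.2612]
orientation: [-1.572, -0.001, -2.826]
ft_force: [0.2, 0.4, -0.1]
finger_gap: 0.0517
```

play_rows --series '[{"xyz": [0, 0, 0], "angular": [0, -0.13, 0]}, {"xyz": [0, 0, 0], "angular": [0, -0.26, 0]}, {"xyz": [0, 0, 0], "angular": [0, -0.39, 0]}, {"xyz": [0, 0, 0], "angular": [0, -0.467, 0]}, {"xyz": [0, 0, 0], "angular": [0, -0.467, 0]}]' --grip 0.2

```text
clock: 6.0
ee_pos: [0.5833, 0.1987, 0.2621]
orientation: [-1.571, -0.0, -2.465]
ft_force: [0.2, -0.2, -0.4]
finger_gap: 0.0566
```

```bash
python3 - <<'E'
from h import *
o=r.get_obs(); print(o['clock'],o['ee_pos'],o['orientation'],o['q'].round(2),o['qd'].round(2),o['finger_gap'])
a=r.capture('wrist')[:,:,::-1].copy();cv2.imwrite('pics/w2.png',a);np.save('w2.npy',np.r_[o['ee_pos'],o['orientation']])
C=cam('wrist',o);c,s=np.cos(.675),np.sin(.675);print(proj([[.583+x*c-y*s,.2+x*s+y*c,.032] for x,y in [(.0375,.015),(.0375,-.015),(-.0375,-.015),(-.0375,.015)]],C).round(0).tolist())
E
```

```text
6.0 [0.58334803 0.19870103 0.26208369] [-1.57078184e+00 -2.76691044e-04 -2.46543938e+00] [-0.33  0.62 -0.07  1.66  0.05  0.86 -1.31] [-0.01 -0.    0.02 -0.   -0.02 -0.   -0.08] 0.05661022715988404
[[243.0, 138.0], [274.0, 138.0], [273.0, 211.0], [244.0, 211.0]]
```

View pics/w2.png

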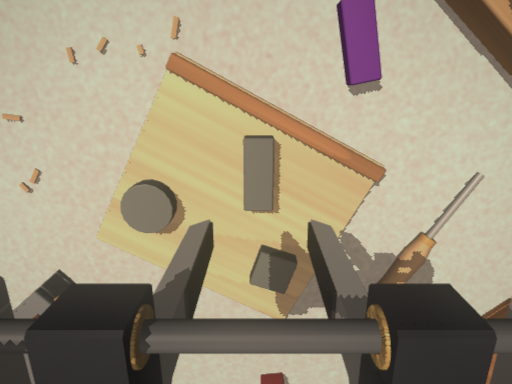

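The wrist view shows the stone at cols 244–274, rows 135–212, aligned with the jaws and within 1–3 px of the prediction. I'll descend and grip.

play_rows --series '[{"xyz": [0, 0.11, 0], "angular": [0, 0, 0]}, {"xyz": [0, 0.22, 0], "angular": [0, 0, 0]}, {"xyz": [0, 0.33, 0], "angular": [0, 0, 0]}, {"xyz": [0, 0.43, 0], "angular": [0, 0, 0]}, {"xyz": [0, 0.493, 0], "angular": [0, 0, 0]}]'

```text
clock: 6.47
ee_pos: [0.582, 0.1984, 0.1113]
orientation: [-1.571, -0.004, -2.469]
ft_force: [-0.1, -0.7, -0.4]
finger_gap: 0.0568
```

play_rows --series '[{"xyz": [0, 0, 0], "angular": [0, 0, 0]}, {"xyz": [0, 0, 0], "angular": [0, 0, 0]}, {"xyz": [0, 0, 0], "angular": [0, 0, 0]}, {"xyz": [0, 0, 0], "angular": [0, 0, 0]}, {"xyz": [0, 0, 0], "angular": [0, 0, 0]}]' --grip -1 --force 20

```text
clock: 6.88
ee_pos: [0.5837, 0.1993, 0.1152]
orientation: [-1.57, 0.001, -2.467]
ft_force: [1.0, 0.3, 1.1]
finger_gap: 0.0297
```

play_rows --series '[{"xyz": [0, 0, 0], "angular": [0, 0, 0]}, {"xyz": [0, 0, 0], "angular": [0, 0, 0]}, {"xyz": [0, -0.02, 0], "angular": [0, 0, 0]}, {"xyz": [0, -0.07, 0], "angular": [0, 0, 0]}, {"xyz": [0, -0.12, 0], "angular": [0, 0, 0]}]'

```text
clock: 7.3
ee_pos: [0.5827, 0.1987, 0.1502]
orientation: [-1.571, -0.002, -2.467]
ft_force: [-0.1, 0.2, -1.8]
finger_gap: 0.0294
```

play_rows --series '[{"xyz": [0, -0.11, 0], "angular": [0, 0, 0]}, {"xyz": [0, -0.22, 0], "angular": [0, 0, 0]}, {"xyz": [0, -0.33, 0], "angular": [0, 0, 0]}, {"xyz": [0.07, -0.33, 0.081], "angular": [0, 0, 0]}, {"xyz": [0.16, -0.33, 0.185], "angular": [0, 0, 0]}]'

```text
clock: 7.72
ee_pos: [0.5814, 0.1301, 0.2522]
orientation: [-1.571, 0.007, -2.459]
ft_force: [1.2, -1.4, -1.8]
finger_gap: 0.0298
```

play_rows --series '[{"xyz": [0.09, 0, 0.104], "angular": [0, 0, 0]}, {"xyz": [0.18, 0, 0.208], "angular": [0, 0, 0]}, {"xyz": [0.27, 0, 0.312], "angular": [0, 0, 0]}, {"xyz": [0.36, 0, 0.416], "angular": [0, 0, 0]}, {"xyz": [0.45, 0, 0.52], "angular": [0, 0, 0]}]'

```text
clock: 8.13
ee_pos: [0.5719, -0.0824, 0.2496]
orientation: [-1.571, -0.0, -2.467]
ft_force: [0.7, 0.2, -1.4]
finger_gap: 0.03
```

play_rows --series '[{"xyz": [0.08, 0, 0.09], "angular": [0, 0.12, 0]}, {"xyz": [0.15, 0, 0.17], "angular": [0, 0.24, 0]}, {"xyz": [0.21, 0, 0.24], "angular": [0, 0.36, 0]}, {"xyz": [0.26, 0, 0.3], "angular": [0, 0.48, 0]}, {"xyz": [0.287, 0, 0.332], "angular": [0, 0.6, 0]}]'

```text
clock: 8.55
ee_pos: [0.5665, -0.2163, 0.2495]
orientation: [-1.569, -0.001, -2.947]
ft_force: [0.5, 0.2, -0.7]
finger_gap: 0.0296
```

play_rows --series '[{"xyz": [0, 0, 0], "angular": [0, 0.13, 0]}, {"xyz": [0, 0, 0], "angular": [0, 0.26, 0]}, {"xyz": [0, 0, 0], "angular": [0, 0.39, 0]}, {"xyz": [0, 0, 0], "angular": [0, 0.467, 0]}, {"xyz": [0, 0, 0], "angular": [0, 0.467, 0]}]'

```text
clock: 8.97
ee_pos: [0.5674, -0.2117, 0.2494]
orientation: [-1.571, -0.0, 2.977]
ft_force: [-0.1, 0.9, -1.7]
finger_gap: 0.0298
```

```bash
python3 - <<'E'
from h import *
o=r.get_obs(); print(o['clock'],o['ee_pos'],o['orientation'],o['q'].round(2),o['finger_gap'],o['ft_force'])
a=r.capture('wrist')[:,:,::-1].copy();cv2.imwrite('pics/w3.png',a)
s=np.load('case.npy');C=cam('wrist',o);Rz=Ro.from_euler('z',s[2]).as_matrix()
P=np.array([[x,y,.034] for x,y in [(.0565,-.0765),(.0565,.0765),(-.0565,.0765),(-.0565,-.0765)]])@Rz.T+[s[0],s[1],0];print(proj(P,C).round(0).tolist())
E
```

```text
8.9667 [ 0.56739359 -0.21171534  0.24936592] [-1.57073618e+00 -4.87838777e-04  2.97712059e+00] [ 0.22  0.63  0.15  1.7  -0.12  0.82 -1.31] 0.029846900717031357 [-0.07555994  0.86824245 -1.68536709]
[[345.0, 113.0], [173.0, 113.0], [182.0, 230.0], [336.0, 230.0]]
```

View pics/w3.png

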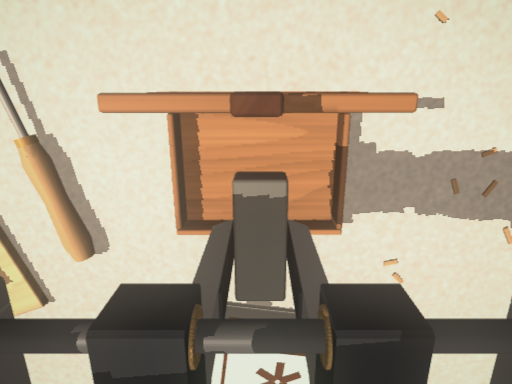

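The wrist view shows the stone in the jaws and aligned. The lid is upright, with its edge at row 103 and the tab at (258,103). The open interior runs about cols 182–340, rows 113–225. The wrist camera sits on the lid side, so I'll make a half turn up here to keep it clear of the upright lid before going down.

play_rows --series '[{"xyz": [0, 0, 0], "angular": [0, -0.15, 0]}, {"xyz": [0, 0, 0], "angular": [0, -0.3, 0]}, {"xyz": [0, 0, 0], "angular": [0, -0.45, 0]}, {"xyz": [0, 0, 0], "angular": [0, -0.6, 0]}, {"xyz": [0, 0, 0], "angular": [0, -0.75, 0]}]'

```text
clock: 9.43
ee_pos: [0.5675, -0.2119, 0.2494]
orientation: [-1.571, -0.0, -2.708]
ft_force: [0.2, 0.2, -1.1]
finger_gap: 0.0297
```

play_rows --series '[{"xyz": [0, 0, 0], "angular": [0, -0.15, 0]}, {"xyz": [0, 0, 0], "angular": [0, -0.3, 0]}, {"xyz": [0, 0, 0], "angular": [0, -0.45, 0]}, {"xyz": [0, 0, 0], "angular": [0, -0.6, 0]}, {"xyz": [0, 0, 0], "angular": [0, -0.75, 0]}]'

```text
clock: 9.85
ee_pos: [0.5675, -0.212, 0.2495]
orientation: [-1.571, -0.0, -2.119]
ft_force: [-0.1, 0.1, -1.5]
finger_gap: 0.0299
```

play_rows --series '[{"xyz": [0, 0, 0], "angular": [0, -0.15, 0]}, {"xyz": [0, 0, 0], "angular": [0, -0.3, 0]}, {"xyz": [0, 0, 0], "angular": [0, -0.45, 0]}, {"xyz": [0, 0, 0], "angular": [0, -0.6, 0]}, {"xyz": [0, 0, 0], "angular": [0, -0.75, 0]}]'

```text
clock: 10.27
ee_pos: [0.5675, -0.2121, 0.2495]
orientation: [-1.571, -0.0, -1.53]
ft_force: [-0.1, 0.5, -1.9]
finger_gap: 0.0297
```

play_rows --series '[{"xyz": [0, 0, 0], "angular": [0, -0.15, 0]}, {"xyz": [0, 0, 0], "angular": [0, -0.3, 0]}, {"xyz": [0, 0, 0], "angular": [0, -0.45, 0]}, {"xyz": [0, 0, 0], "angular": [0, -0.6, 0]}, {"xyz": [0, 0, 0], "angular": [0, -0.75, 0]}]'

```text
clock: 10.68
ee_pos: [0.5674, -0.2123, 0.2495]
orientation: [-1.571, -0.0, -0.941]
ft_force: [0.1, 0.1, -0.8]
finger_gap: 0.0296
```

play_rows --series '[{"xyz": [0, 0, 0], "angular": [0, -0.15, 0]}, {"xyz": [0, 0, 0], "angular": [0, -0.3, 0]}, {"xyz": [0, 0, 0], "angular": [0, -0.45, 0]}, {"xyz": [0, 0, 0], "angular": [0, -0.6, 0]}, {"xyz": [0, 0, 0], "angular": [0, -0.75, 0]}]'

```text
clock: 11.1
ee_pos: [0.5674, -0.2124, 0.2495]
orientation: [-1.571, -0.0, -0.352]
ft_force: [0.6, 0.4, -2.1]
finger_gap: 0.0298
```

play_rows --series '[{"xyz": [0, 0, 0], "angular": [0, -0.13, 0]}, {"xyz": [0, 0, 0], "angular": [0, -0.25, 0]}, {"xyz": [0, 0, 0], "angular": [0, -0.25, 0]}, {"xyz": [0, 0, 0], "angular": [0, -0.25, 0]}]'

```text
clock: 11.43
ee_pos: [0.5674, -0.2123, 0.2493]
orientation: [-1.571, 0.0, -0.165]
ft_force: [-0.3, 0.2, -1.7]
finger_gap: 0.0294
```

play_rows --series '[{"xyz": [0, 0.1, 0], "angular": [0, 0, 0]}, {"xyz": [0, 0.2, 0], "angular": [0, 0, 0]}, {"xyz": [0, 0.3, 0], "angular": [0, 0, 0]}, {"xyz": [0, 0.38, 0], "angular": [0, 0, 0]}, {"xyz": [0, 0.43, 0], "angular": [0, 0, 0]}]'

```text
clock: 11.85
ee_pos: [0.5664, -0.212, 0.1177]
orientation: [-1.571, 0.003, -0.165]
ft_force: [-0.0, -0.1, -0.2]
finger_gap: 0.0299
```

play_rows --series '[{"xyz": [0, 0.01, 0], "angular": [0, 0, 0]}, {"xyz": [0, 0.02, 0], "angular": [0, 0, 0]}, {"xyz": [0, 0.03, 0], "angular": [0, 0, 0]}, {"xyz": [0, 0.035, 0], "angular": [0, 0, 0]}, {"xyz": [0, 0.035, 0], "angular": [0, 0, 0]}]'

```text
clock: 12.27
ee_pos: [0.5681, -0.2121, 0.1106]
orientation: [-1.571, -0.001, -0.163]
ft_force: [0.4, -0.5, -1.3]
finger_gap: 0.0297
```

play_rows --series '[{"xyz": [0, 0.003, 0], "angular": [0, 0, 0]}, {"xyz": [0, 0.006, 0], "angular": [0, 0, 0]}, {"xyz": [0, 0.008, 0], "angular": [0, 0, 0]}, {"xyz": [0, 0.008, 0], "angular": [0, 0, 0]}, {"xyz": [0, 0.008, 0], "angular": [0, 0, 0]}]'

```text
clock: 12.68
ee_pos: [0.5681, -0.2121, 0.1091]
orientation: [-1.572, -0.002, -0.163]
ft_force: [-1.8, -0.3, 8.2]
finger_gap: 0.0295
```

Contact with the floor shows as +8 N upward. Now I'll release and lift clear.

play_rows --series '[{"xyz": [0, -0.003, 0], "angular": [0, 0, 0]}, {"xyz": [0, -0.003, 0], "angular": [0, 0, 0]}, {"xyz": [0, -0.003, 0], "angular": [0, 0, 0]}, {"xyz": [0, -0.003, 0], "angular": [0, 0, 0]}, {"xyz": [0, -0.003, 0], "angular": [0, 0, 0]}]' --grip 0.1

```text
clock: 13.1
ee_pos: [0.5676, -0.2119, 0.1082]
orientation: [-1.571, 0.0, -0.163]
ft_force: [-1.2, 0.1, -0.0]
finger_gap: 0.0519
```

play_rows --series '[{"xyz": [0, -0.04, 0], "angular": [0, 0, 0]}, {"xyz": [0, -0.14, 0], "angular": [0, 0, 0]}, {"xyz": [0, -0.26, 0], "angular": [0, 0, 0]}, {"xyz": [0, -0.38, 0], "angular": [0, 0, 0]}, {"xyz": [0, -0.5, 0], "angular": [0, 0, 0]}]'

```text
clock: 13.52
ee_pos: [0.5674, -0.2115, 0.2606]
orientation: [-1.57, 0.0, -0.162]
ft_force: [0.8, 0.5, 1.2]
finger_gap: 0.0517
```

play_rows --series '[{"xyz": [0, -0.1, 0], "angular": [0, 0, 0]}, {"xyz": [0, -0.2, 0], "angular": [0, 0, 0]}, {"xyz": [0, -0.2, 0], "angular": [0, 0, 0]}, {"xyz": [0, -0.2, 0], "angular": [0, 0, 0]}]'

```text
clock: 13.85
ee_pos: [0.5683, -0.2118, 0.3207]
orientation: [-1.572, -0.004, -0.163]
ft_force: [-0.1, -0.2, -0.5]
finger_gap: 0.0519
```

```bash
python3 - <<'E'
from h import *
o=r.get_obs(); print(o['clock'],o['ee_pos'],o['orientation'],o['q'].round(2),o['finger_gap'],o['ft_force'])
a=r.capture('wrist')[:,:,::-1].copy();b=r.capture('scene')[:,:,::-1]
cv2.imwrite('pics/w4.png',np.hstack([a[:,:],cv2.resize(b[100:300,80:230],(288,384))]))
s=np.load('case.npy');C=cam('wrist',o)
for th in (1.5,1.6,1.7,1.8): print(th,proj(casepts(s[:2],s[2],th),C).round(0).tolist())
E
```

```text
13.85 [ 0.56829935 -0.21177884  0.320721  ] [-1.57161898 -0.00403417 -0.16297374] [ 0.77  0.65 -0.78  1.61  0.5   1.09  1.27] 0.051901802376190236 [-0.14728329 -0.18845606 -0.54589278]
1.5 [[193.0, 225.0], [328.0, 225.0], [358.0, 275.0], [163.0, 275.0], [261.0, 280.0], [261.0, 299.0]]
1.6 [[193.0, 225.0], [328.0, 225.0], [357.0, 288.0], [165.0, 287.0], [261.0, 296.0], [261.0, 317.0]]
1.7 [[193.0, 224.0], [328.0, 224.0], [355.0, 299.0], [167.0, 298.0], [261.0, 310.0], [261.0, 332.0]]
1.8 [[193.0, 224.0], [328.0, 224.0], [353.0, 308.0], [169.0, 307.0], [261.0, 321.0], [261.0, 345.0]]
```

View pics/w4.png

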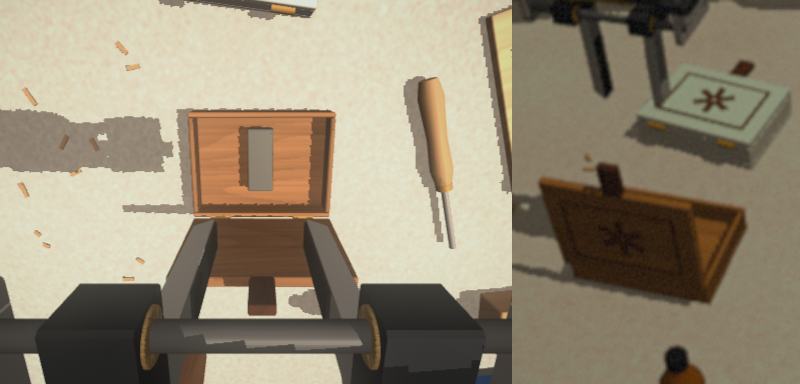

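The stone lies flat inside, near the middle at (260,158), and the lid still stands upright with its tab at (261,297), about 1.6 rad. I'll move over the tab and pinch it again.

play_rows --series '[{"xyz": [0.1, 0, 0], "angular": [0, 0, 0]}, {"xyz": [0.2, 0, 0], "angular": [0, 0, 0]}, {"xyz": [0.27, 0, 0], "angular": [0, 0, 0]}, {"xyz": [0.27, 0, 0], "angular": [0, 0, 0]}, {"xyz": [0.27, 0.05, 0], "angular": [0, 0, 0]}]'

```text
clock: 14.37
ee_pos: [0.6489, -0.2243, 0.3034]
orientation: [-1.57, -0.002, -0.163]
ft_force: [0.6, 1.0, 0.6]
finger_gap: 0.0518
```

play_rows --series '[{"xyz": [0, 0.07, 0], "angular": [0, 0, 0]}, {"xyz": [0, 0.12, 0], "angular": [0, 0, 0]}, {"xyz": [0, 0.12, 0], "angular": [0, 0, 0]}]'

```text
clock: 14.62
ee_pos: [0.6445, -0.2249, 0.2622]
orientation: [-1.57, 0.009, -0.162]
ft_force: [-0.3, -0.3, -1.0]
finger_gap: 0.0515
```

play_rows --series '[{"xyz": [0, 0, 0], "angular": [0, 0, 0]}, {"xyz": [0, 0, 0], "angular": [0, 0, 0]}, {"xyz": [0, 0, 0], "angular": [0, 0, 0]}, {"xyz": [0, 0, 0], "angular": [0, 0, 0]}, {"xyz": [0, 0, 0], "angular": [0, 0, 0]}]' --grip -1 --force 12

```text
clock: 15.03
ee_pos: [0.6481, -0.2239, 0.2683]
orientation: [-1.569, -0.002, -0.163]
ft_force: [0.0, 6.3, -0.3]
finger_gap: 0.0217
```

play_rows --series '[{"xyz": [0, 0, 0], "angular": [0, 0, 0]}, {"xyz": [0, 0, 0], "angular": [0, 0, 0]}, {"xyz": [0, 0, 0], "angular": [0, 0, 0]}]'

```text
clock: 15.28
ee_pos: [0.6482, -0.2239, 0.2683]
orientation: [-1.569, -0.001, -0.162]
ft_force: [-0.2, 2.5, 4.9]
finger_gap: 0.0223
```

```bash
python3 - <<'E'
from h import *
o=r.get_obs(); print(o['clock'],o['ee_pos'],o['orientation'],o['finger_gap'],o['ft_force'])
p=lambda th:np.array([-(.143*np.cos(th)-.005*np.sin(th)),-(.143*np.sin(th)+.005*np.cos(th))])/.3
for L in np.split(np.linspace(1.61,0.01,16)[1:],3):
    print('from',round(L[0]+.107,2),[ (p(t)-p(L[0]+.1067)).round(3).tolist() for t in L])
E
```

```text
15.2833 [ 0.64815979 -0.22389661  0.26826792] [-1.56933515e+00 -1.46606441e-03 -1.62240342e-01] 0.022251961937499128 [-0.1980867   2.52939462  4.89686203]
from 1.61 [[-0.051, -0.001], [-0.102, 0.003], [-0.151, 0.013], [-0.2, 0.028], [-0.247, 0.048]]
from 1.08 [[-0.044, 0.025], [-0.086, 0.054], [-0.124, 0.088], [-0.158, 0.126], [-0.188, 0.167]]
from 0.54 [[-0.025, 0.044], [-0.046, 0.09], [-0.062, 0.139], [-0.072, 0.189], [-0.077, 0.239]]
```

play_rows --series '[{"xyz": [-0.051, -0.001, 0], "angular": [0, 0, 0]}, {"xyz": [-0.102, 0.003, 0], "angular": [0, 0, 0]}, {"xyz": [-0.151, 0.013, 0], "angular": [0, 0, 0]}, {"xyz": [-0.2, 0.028, 0], "angular": [0, 0, 0]}, {"xyz": [-0.247, 0.048, 0], "angular": [0, 0, 0]}]'

```text
clock: 15.7
ee_pos: [0.5751, -0.2118, 0.2539]
orientation: [-1.569, -0.003, -0.162]
ft_force: [1.5, 4.1, 2.6]
finger_gap: 0.0219
```

play_rows --series '[{"xyz": [-0.044, 0.025, 0], "angular": [0, 0, 0]}, {"xyz": [-0.086, 0.054, 0], "angular": [0, 0, 0]}, {"xyz": [-0.124, 0.088, 0], "angular": [0, 0, 0]}, {"xyz": [-0.158, 0.126, 0], "angular": [0, 0, 0]}, {"xyz": [-0.188, 0.167, 0], "angular": [0, 0, 0]}]'

```text
clock: 16.12
ee_pos: [0.5182, -0.2025, 0.2029]
orientation: [-1.569, -0.0, -0.162]
ft_force: [-0.7, 3.6, 1.8]
finger_gap: 0.022
```

play_rows --series '[{"xyz": [-0.025, 0.044, 0], "angular": [0, 0, 0]}, {"xyz": [-0.046, 0.09, 0], "angular": [0, 0, 0]}, {"xyz": [-0.062, 0.139, 0], "angular": [0, 0, 0]}, {"xyz": [-0.072, 0.189, 0], "angular": [0, 0, 0]}, {"xyz": [-0.076, 0.22, 0], "angular": [0, 0, 0]}]'

```text
clock: 16.53
ee_pos: [0.4951, -0.1987, 0.1354]
orientation: [-1.569, 0.002, -0.162]
ft_force: [-1.2, 5.1, 1.5]
finger_gap: 0.0219
```

play_rows --series '[{"xyz": [0, 0.007, 0], "angular": [0, 0, 0]}, {"xyz": [0, 0.014, 0], "angular": [0, 0, 0]}, {"xyz": [0, 0.02, 0], "angular": [0, 0, 0]}, {"xyz": [0, 0.025, 0], "angular": [0, 0, 0]}, {"xyz": [0, 0.025, 0], "angular": [0, 0, 0]}]'

```text
clock: 16.95
ee_pos: [0.4949, -0.1986, 0.1286]
orientation: [-1.569, 0.004, -0.162]
ft_force: [-2.4, 6.1, -1.1]
finger_gap: 0.0215
```

play_rows --series '[{"xyz": [0, 0.004, 0], "angular": [0, 0, 0]}, {"xyz": [0, 0.008, 0], "angular": [0, 0, 0]}, {"xyz": [0, 0.012, 0], "angular": [0, 0, 0]}, {"xyz": [0, 0.012, 0], "angular": [0, 0, 0]}]'

```text
clock: 17.28
ee_pos: [0.4949, -0.1987, 0.1251]
orientation: [-1.569, 0.003, -0.162]
ft_force: [-2.4, 5.7, -0.5]
finger_gap: 0.0222
```

No clear stop is felt through the pinch. I'll release, rise, and then press from above with shut fingers.

play_rows --series '[{"xyz": [0, 0, 0], "angular": [0, 0, 0]}, {"xyz": [0, 0, 0], "angular": [0, 0, 0]}, {"xyz": [0, 0, 0], "angular": [0, 0, 0]}, {"xyz": [0, 0, 0], "angular": [0, 0, 0]}]' --grip 0.1

```text
clock: 17.62
ee_pos: [0.4966, -0.2012, 0.1259]
orientation: [-1.572, -0.001, -0.164]
ft_force: [0.5, 0.2, -0.0]
finger_gap: 0.0452
```

play_rows --series '[{"xyz": [0, -0.08, 0], "angular": [0, 0, 0]}, {"xyz": [0, -0.16, 0], "angular": [0, 0, 0]}, {"xyz": [0, -0.24, 0], "angular": [0, 0, 0]}, {"xyz": [0, -0.3, 0], "angular": [0, 0, 0]}, {"xyz": [0, -0.3, 0], "angular": [0, 0, 0]}]'

```text
clock: 18.03
ee_pos: [0.4983, -0.2009, 0.2191]
orientation: [-1.572, -0.006, -0.164]
ft_force: [0.5, -0.7, 0.1]
finger_gap: 0.0513
```

play_rows --series '[{"xyz": [0.05, 0, 0], "angular": [0, 0, 0]}, {"xyz": [0.1, 0, 0], "angular": [0, 0, 0]}, {"xyz": [0.12, 0, 0], "angular": [0, 0, 0]}, {"xyz": [0.12, 0, 0], "angular": [0, 0, 0]}, {"xyz": [0.12, 0, 0], "angular": [0, 0, 0]}]' --grip -1

```text
clock: 18.45
ee_pos: [0.5312, -0.2059, 0.215]
orientation: [-1.571, 0.002, -0.163]
ft_force: [0.1, 1.0, 0.2]
finger_gap: 0.0217
```

```bash
python3 - <<'E'
from h import *
o=r.get_obs(); print(o['clock'],o['ee_pos'],o['orientation'],o['finger_gap'],o['ft_force'])
b=r.capture('scene')[:,:,::-1]
b=cv2.resize(b[150:270,80:240],(800,600),interpolation=cv2.INTER_CUBIC);cv2.imwrite('pics/s5.png',b)
s=np.load('case.npy');C=cam('scene')
for th in (0,.05,.1,.2): print(th,((proj(casepts(s[:2],s[2],th),C)-[80,150])*5).round(0).tolist())
E
```

```text
18.45 [ 0.53120741 -0.20594764  0.2149643 ] [-1.57077881e+00  1.56107383e-03 -1.63029648e-01] 0.021672394574790456 [0.12213617 1.01752927 0.19168536]
0 [[137.0, 406.0], [502.0, 476.0], [602.0, 274.0], [263.0, 215.0], [447.0, 226.0], [460.0, 193.0]]
0.05 [[136.0, 407.0], [502.0, 477.0], [601.0, 265.0], [260.0, 206.0], [445.0, 215.0], [457.0, 181.0]]
0.1 [[136.0, 408.0], [501.0, 478.0], [599.0, 256.0], [257.0, 197.0], [442.0, 205.0], [454.0, 170.0]]
0.2 [[135.0, 410.0], [500.0, 480.0], [594.0, 241.0], [250.0, 181.0], [436.0, 186.0], [447.0, 148.0]]
```

View pics/s5.png

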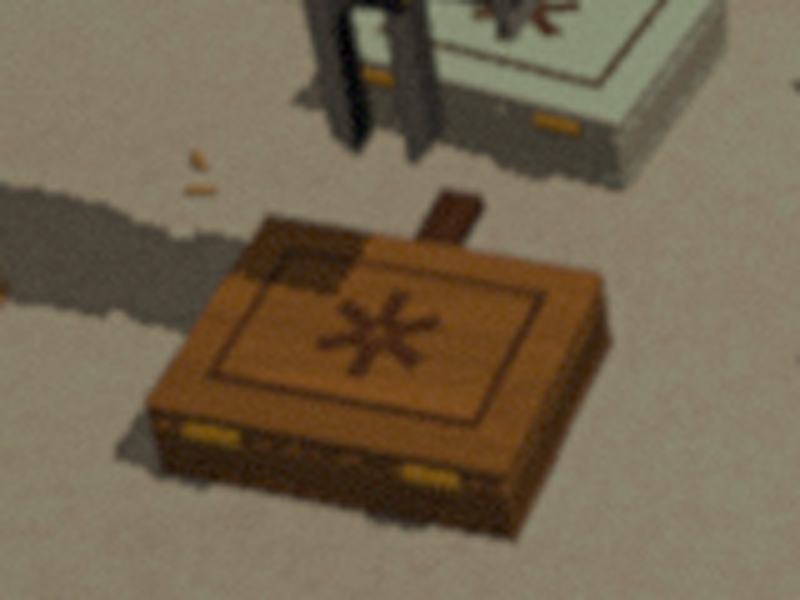

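The lid looks closed: corners at (605,275) and (268,215) and the tab end at (462,192) all match the angle-0 prediction. I'll press gently on the top edge to make sure.

play_rows --series '[{"xyz": [-0.03, 0.08, 0], "angular": [0, 0, 0]}, {"xyz": [-0.03, 0.15, 0], "angular": [0, 0, 0]}, {"xyz": [-0.03, 0.2, 0], "angular": [0, 0, 0]}, {"xyz": [-0.03, 0.22, 0], "angular": [0, 0, 0]}, {"xyz": [-0.03, 0.23, 0], "angular": [0, 0, 0]}]'

```text
clock: 18.92
ee_pos: [0.5218, -0.2044, 0.1457]
orientation: [-1.571, 0.002, -0.163]
ft_force: [0.5, -1.2, 0.7]
finger_gap: 0.0005
```

play_rows --series '[{"xyz": [0, 0.005, 0], "angular": [0, 0, 0]}, {"xyz": [0, 0.01, 0], "angular": [0, 0, 0]}, {"xyz": [0, 0.015, 0], "angular": [0, 0, 0]}, {"xyz": [0, 0.018, 0], "angular": [0, 0, 0]}, {"xyz": [0, 0.018, 0], "angular": [0, 0, 0]}]'

```text
clock: 19.33
ee_pos: [0.5234, -0.2046, 0.142]
orientation: [-1.571, -0.001, -0.163]
ft_force: [-0.6, -1.1, 2.4]
finger_gap: 0.0004
```

play_rows --series '[{"xyz": [0, 0.004, 0], "angular": [0, 0, 0]}, {"xyz": [0, 0.008, 0], "angular": [0, 0, 0]}, {"xyz": [0, 0.01, 0], "angular": [0, 0, 0]}, {"xyz": [0, 0.01, 0], "angular": [0, 0, 0]}]'

```text
clock: 19.67
ee_pos: [0.5234, -0.2045, 0.1415]
orientation: [-1.573, -0.002, -0.163]
ft_force: [-6.6, 0.7, 25.0]
finger_gap: 0.0001
```

The lid stopped the tips at TCP z = 0.1415, which is exactly the closed height, with 25 N of reaction. Retreating.

play_rows --series '[{"xyz": [0, -0.04, 0], "angular": [0, 0, 0]}, {"xyz": [0, -0.14, 0], "angular": [0, 0, 0]}, {"xyz": [0, -0.26, 0], "angular": [0, 0, 0]}, {"xyz": [0, -0.38, 0], "angular": [0, 0, 0]}, {"xyz": [0, -0.5, 0], "angular": [0, 0, 0]}]'

```text
clock: 20.08
ee_pos: [0.5226, -0.2043, 0.2901]
orientation: [-1.57, 0.0, -0.163]
ft_force: [1.7, -0.8, -0.6]
finger_gap: 0.0002
```

play_rows --series '[{"xyz": [0, 0, 0], "angular": [0, 0, 0]}, {"xyz": [0, 0, 0], "angular": [0, 0, 0]}, {"xyz": [0, 0, 0], "angular": [0, 0, 0]}, {"xyz": [0, 0, 0], "angular": [0, 0, 0]}]'

```text
clock: 20.42
ee_pos: [0.522, -0.2046, 0.287]
orientation: [-1.571, 0.003, -0.163]
ft_force: [1.0, 0.6, 0.3]
finger_gap: 0.0002
```

```bash
python3 - <<'E'
from h import *
o=r.get_obs(); print(o['clock'],o['ee_pos'],o['ft_force'])
cv2.imwrite('pics/s6.png',r.capture('scene')[:,:,::-1])
E
```

```text
20.4167 [ 0.52204951 -0.2046481   0.28695497] [1.04210699 0.55198541 0.29727407]
```

View pics/s6.png

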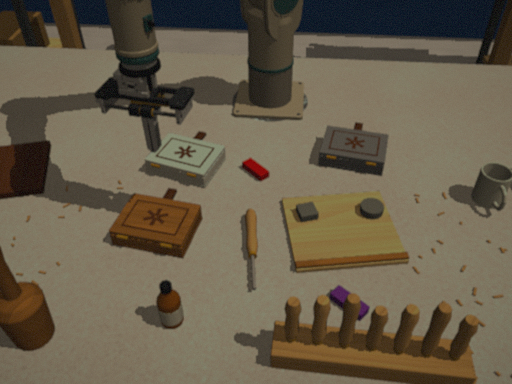

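The brown case at (157,220) is closed, the rectangular stone is gone from the board, everything else is in place, and the arm touches nothing. Handing in.

```bash
python3 -c "
from bench import r
print(r.job_done())"
```

```text
the job is handed in; nothing more can be done
None
```

The long rectangular stone is inside the brown wooden case and the lid is closed. I handed the job in at about 20.5 s of the 72 s.

- **Opening:** I pinched the tab and swung the lid to about 1.6 rad. It stayed upright by itself after I let go.
- **Stone:** I lowered it until it touched the case floor (8 N of contact), then released it. The wrist picture showed it lying flat near the middle of the case.
- **Closing:** I swung the lid shut by the tab. The pinch gave no clear feel of the lid reaching its stop, so I pressed the lid's edge with shut fingers. It stopped at exactly the closed height (TCP z = 0.1415 m) with 25 N of reaction.

The last picture shows the case shut, the other objects in place and the arm clear of everything. No check failed. The stone was not seen again after the lid closed.

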